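# Set the filter turret to the green station and take a reading

## Robot

A 6-joint arm with a two-finger parallel gripper is mounted at the origin on a cart in front of the work surface, level with it; the furniture and walls round the work are solid. World frame = base frame: x ahead of the robot, y to its left, z up, the work surface at z = 0. Lengths are in m, angles in rad, forces in N, time in s.
With the tool pointing down it reaches from about 0.275 to 0.825 m from the base axis. Payload 5.2 kg.
Tool frame: the origin (TCP) lies between the finger pads; the fingertips stand ctrl.tip_reach ahead of it and the grasp point (between the pads) lies 6 mm ahead of it (ctrl.tip_reach is the distance from the TCP to the fingertips, in m); z points along the fingers, y is the line along which they close (so a half turn about z gives the same grasp; the last joint's range is limited). The gripper opens to 93 mm and grips with 3 to 60 N. Pads are 15 mm wide; open, the fingers measure 128 mm over their backs; the gripper's body (75 mm by 188 mm) begins 65 mm behind the grasp point.
Start: joints at [-1.52, 0.259, 1.535, -0, 1.348, -0.203], TCP at [0.138, -0.532, 0.244] pointing down, gripper open.
Joint ranges: [-3.14, 3.14], [-0.91, 2.08], [0.19, 2.58], [-1.22, 4.36], [0.22, 2.71], [-3.12, 3.12]. Speed limits (rad/s): [2.57, 2.57, 3.14, 3.14, 3.14, 3.14].

## Interface

Orientations are given as a unit quaternion [x, y, z, w].
In Python, from workcell import ctrl gives the robot as it stands.
- The arm moves only by the tool step_arm, never from a script. Its argument "deltas" is a list of rows, each a list of 7 numbers: the shift along the tool's x, y, z in mm, then the turn, a rotation vector about the tool's x, y, z in degrees, then the opening in per cent of the stroke, from 0 (shut) to 100 (fully open). A call has exactly 10 rows; each row is the pose to reach, as a shift and turn from the pose commanded when the call began, along the tool's axes at that moment; what a row does not reach only later rows make up. A row lasts 1/10 s, in which the tool goes at most 50 mm and 8.59 degrees, less where a joint would pass 70% of its speed; a pose out of reach is approached as far as the arm can. A call with a gripper value outside its range is refused whole. The fingers move at their own pace and stop on an object; "squeeze" is the grip in N (left out, the last holds). Time passes only in rows, so rows that repeat a pose let the fingers close, or fill a call up. It gives the time, the measured TCP pose, the force, the opening and the grip force at its end, in the units of the state.
- ctrl.state(): the state, without advancing time (a new reading comes with each control period).
- ctrl.camera(name): name is "side" or "top"; returns a dict with "image" (420x560x3 uint8, red, green, blue), "z_map" (420x560 float32, m along the optical axis (not along the pixel's ray), 0 where there is no reading), "fx", "fy", "cx", "cy" (pixels), "k1" (the pictures are not rectified: a ray, as slopes to the right and down, at radius r is drawn at 1 + k1 r^2 times it, then the intrinsics apply), "cam_to_world" (4x4, takes a point from camera to world coordinates). Camera axes: x right, y down, z forward; pixel columns grow to the right and rows downward; lengths in m; the calibration is good to about 2 mm. A picture is of the moment at which its call begins.
- ctrl.sign_off(): hands the job in; it is judged then, once.
The state is a dict: "clock": time; "q": joint angles; "dq": joint speeds; "joint_efforts": joint torques, N m; "eef_pos": TCP position; "orientation": TCP orientation; "force": force on the tool from outside, world axes, zero at the start; "ft_torque": the same for the moment, N m; "finger_gap": finger opening in m; "grip_force": force on a finger pad.
Only numpy, scipy, OpenCV 4.12 (cv2) and the standard library are available. Lean on these libraries where they do the work, as an engineer would, in place of code of your own. Each camera call takes 0.05 s, during which the arm holds its last target. There are 200 camera calls.

## Task

On the filter photometer, gently push the upright tab on the turret round until the white pointer's tip stands over the green dot, then press the white read key right down and let it come up again. Only push and press, never pinch the tab between the fingers; press the key only once the pointer is at the green dot, leave the pointer there, and leave the dish, bottle and beaker beside the instrument where they stand.

Things in the scene. Friction and masses are not known exactly. Their poses are not given: they have to be found in the camera images.
- photometer: White bench instrument with a dark top, fixed; x from -105 (front edge) to +125 mm, 210 mm wide in y, deck 45 mm high. Origin: on the turret's axis, at worktop height; x points from front (robot side) to back. On the deck's rear, centred 62 mm to either side of the read key: a white block 38 x 50 mm, 28 mm high, and a black round cover 42 mm across, 22 mm high.
- turret_axis (a point): Point on the turret's upright axis, at deck height (45 mm above the worktop). The turret is an aluminium disc 120 mm across with five grey filter windows; its top lies 13 mm above the deck, its low hub cap 18 mm above the deck.
- turret (a joint): Turret angle, rad: 0 when tab and pointer point to the instrument's front (-x); grows anticlockwise seen from above. Stops at -1.75 and +1.75. No click stops: friction (0.12 N m, about 2 N at the tab) holds it where it is left; it does not coast. Starts between -0.35 and 0.35, away from all dots.
- tab_top (a point): Middle of the top edge of the upright tab on the turret, 54 mm from the turret's axis, 88 mm above the worktop. The tab is an upright plate, black sides with a white core, 24 mm long radially (42 to 66 mm from the axis), 14 mm thick, 30 mm above the disc; pushed sideways on a flat side. It lies in line with the pointer, on the same side of the axis.
- pointer_tip (a point): Tip of the white pointer that sticks out of the turret's rim under the tab; 86 mm from the turret's axis, 53 mm above the worktop, passing about 4 mm above the dots. The pointer is 3 to 5 mm wide.
- dot_green: Green round dot, the wanted station: 18 mm across, 2 mm thick, fixed on the deck 86 mm from the turret's axis; origin at the centre of its underside. The four dots sit at turret angles -1.4, -0.7, 0.7 and 1.4 rad, in an order that changes from start to start.
- dot_blue: Blue dot, as the green one, another station.
- dot_yellow: Yellow dot, as the green one, another station.
- dot_red: Red dot, as the green one, another station.
- read_key (a joint): Travel of the read key in m: 0 when up, 0.006 when fully down. A spring (4 N at full travel) brings it up when let go.
- read_key_top (a point): Centre of the top of the round white read key, at the rear of the deck, 93 mm behind the turret's axis; 67 mm above the worktop when up. The key is 30 mm across and stands 10 mm above its grey collar (46 mm across); it is pressed straight down 6 mm.
- petri0: Covered glass petri dish, 61 mm across, 15 mm high, loose on the worktop to the left of the instrument; origin at the centre of its underside. Not to be moved.
- amber_60: Small amber bottle with a white cap, 40 mm across, 88 mm high, loose on the worktop to the left of the instrument; origin at the centre of its underside. Not to be moved.
- beaker_150: Glass beaker, 65 mm across, 80 mm high, loose on the worktop to the right of the instrument; origin at the centre of its underside. Not to be moved.

How it is judged:
By the outcome, as a careful person would: the job done as asked, in the order asked, and still so for the second after the job is handed in, with the robot touching nothing.
It also fails if it takes over 51 s, if anything falls off the work surface, if the arm or the gripper's body presses on something with over 40 N, if the wrist force passes 120 N, or if a joint passes its speed limit or range.

## Working session

There is one attempt and no reset: what is moved stays moved. The work goes in short steps, Python scripts to look and compute and a tool call to move; the robot and the scene stay as the last step left them, time stands still between calls to the robot, and variables do not carry over. Pictures are saved under pics/ and viewed, at most 10 in all, crops included, and the job is handed in when it is done.

Besides the shell and the picture viewer there is one more tool, called after "Call:" as a command line: name --pt "numbers of a row" for each row, then --argument value for the rest. step_arm: Moves the arm, as the interface text tells. Its arguments: {"type":"object","properties":{"deltas":{"type":"array"},"squeeze":{"type":"number"}},"required":["deltas"]}

```bash
mkdir -p pics; cat > h.py <<'E'
import numpy as np, cv2
from workcell import ctrl
def cam(n):
    c=ctrl.camera(n); return c
def ray(c,u,v):
    x=(u-c['cx'])/c['fx'];y=(v-c['cy'])/c['fy'];a,b=x,y
    for _ in range(20):
        s=1+c['k1']*(a*a+b*b);a,b=x/s,y/s
    M=np.array(c['cam_to_world']);return M[:3,3],M[:3,:3]@np.array([a,b,1.])
def onz(c,u,v,z):
    o,d=ray(c,u,v);return o+d*(z-o[2])/d[2]
def save(c,name): cv2.imwrite('pics/'+name,c['image'][:,:,::-1])
E
python3 - <<'E'
from h import *
for n in('top','side'):
    c=cam(n);save(c,n+'0.png');print(n,np.array(c['cam_to_world']).round(3).tolist(),c['fx'],c['k1'])
s=ctrl.state();print(s,ctrl.tip_reach)
E
```

```text
top [[0.024, -0.988, 0.15, 0.415], [-0.999, -0.028, -0.024, 0.082], [0.028, -0.149, -0.988, 0.915], [0.0, 0.0, 0.0, 1.0]] 434.3162475188321 -0.018638939632585377
side [[0.883, -0.272, 0.382, 0.224], [-0.469, -0.48, 0.741, -0.569], [-0.018, -0.834, -0.551, 0.557], [0.0, 0.0, 0.0, 1.0]] 435.1628441750983 -0.010396560003005846
{'clock': 0.1, 'q': array([-1.51979606e+00,  2.59249945e-01,  1.53595743e+00,  2.75612961e-06,
        1.34798325e+00, -2.02807675e-01]), 'dq': array([ 0.00095544, -0.00264957, -0.00134938, -0.0022059 , -0.00127191,
       -0.00059225]), 'joint_efforts': array([ 3.22380656e-03, -4.38208830e+01, -2.84640777e+01,  7.21398694e-02,
        3.62469954e-02, -5.09654808e-05]), 'eef_pos': array([ 0.13809709, -0.53192612,  0.24291816]), 'orientation': array([ 9.91958214e-01,  1.26563278e-01,  6.19277134e-05, -7.96584211e-04]), 'force': array([-0.06459345, -0.63691945,  0.06633663]), 'ft_torque': array([ 0.02770841, -0.00613112,  0.01066205]), 'grip_force': 0.0, 'finger_gap': 0.09289477749475832} 0.025
```

View pics/top0.png

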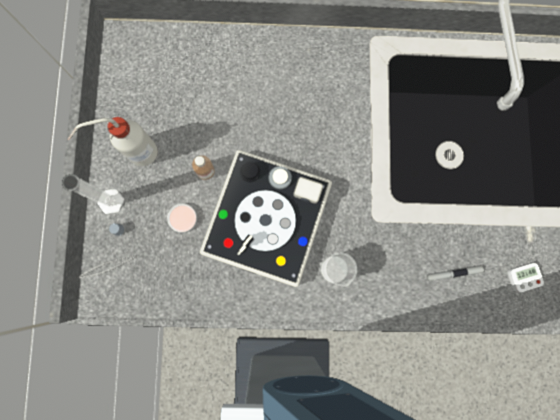

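View pics/side0.png

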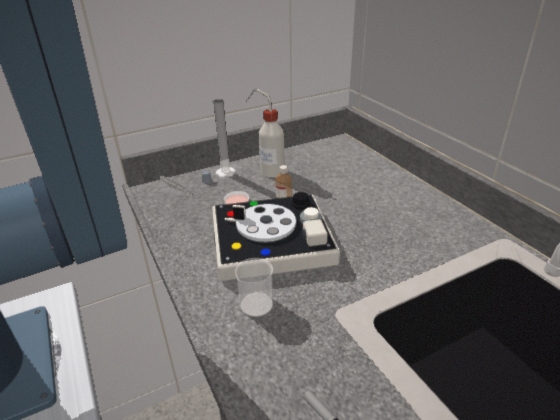

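The top view shows the turret near (266,220), with the pointer tip near (240,252). The dots are green (223,214), red (228,243), yellow (281,261) and blue (303,241), and the key is at (280,176). The side view shows the tab upright near (239,213). Next I measure these.

```bash
cat >> h.py <<'E'
def blobs(c,lo,hi,box,amin=15):
    h=cv2.cvtColor(c['image'],cv2.COLOR_RGB2HSV);m=cv2.inRange(h,np.array(lo),np.array(hi))
    k=np.zeros_like(m);u0,v0,u1,v1=box;k[v0:v1,u0:u1]=255
    n,l,st,ce=cv2.connectedComponentsWithStats(m&k)
    return [(ce[i],st[i,4]) for i in range(1,n) if st[i,4]>=amin]
COL={'green':((50,120,60),(75,255,255)),'red':((0,160,100),(6,255,255)),'yellow':((25,150,100),(35,255,255)),'blue':((105,150,80),(130,255,255))}
E
cat > m.py <<'E'
from h import *
from scipy.optimize import least_squares
P={}
C={'top':cam('top'),'side':cam('side')}
for n,c in C.items():
    for k,(lo,hi) in COL.items():
        b=blobs(c,lo,hi,(200,150,335,290))
        if b:
            b=max(b,key=lambda t:t[1]);p=onz(c,*b[0],.047);P[n,k]=p;print(n,k,b[0].round(1),b[1],p.round(4))
ang={}
# circle/pose fit: order by colour given as angles
A={'green':-1.4,'red':-.7,'yellow':.7,'blue':1.4}
def f(x,S): return np.concatenate([P[n,k][:2]-x[:2]-.086*np.array([-np.cos(x[2]+A[k]),-np.sin(x[2]+A[k])]) for n,k in S])
for sel in(['top'],['side'],['top','side']):
    S=[s for s in P if s[0] in sel];r=least_squares(f,[.45,.03,-.3],args=(S,));print(sel,r.x.round(4),(r.fun*1e3).round(1))
x=r.x;R=lambda a,b:x[:2]+np.array([np.cos(x[2])*a-np.sin(x[2])*b,np.sin(x[2])*a+np.cos(x[2])*b])
print('key pred',R(.093,0))
im=C['top']['image'];cv2.imwrite('pics/t1.png',cv2.resize(im[140:300,190:345,::-1],None,fx=4.8/1.3,fy=4.8/1.3,interpolation=cv2.INTER_CUBIC))
im=C['side']['image'];cv2.imwrite('pics/s1.png',cv2.resize(im[185:285,205:345,::-1],None,fx=5,fy=5,interpolation=cv2.INTER_CUBIC))
E
python3 m.py
```

```text
top green [222.6 213.9] 77 [0.5317 0.1666 0.047 ]
top red [227.8 242.5] 72 [0.4747 0.1539 0.047 ]
top yellow [280.5 260.4] 55 [0.4417 0.0481 0.047 ]
top blue [302.4 240.8] 79 [0.4818 0.0049 0.047 ]
side green [252.9 203.1] 32 [0.5308 0.1644 0.047 ]
side red [230.  213.9] 28 [0.4716 0.1501 0.047 ]
side yellow [235.8 245.5] 28 [0.4408 0.0462 0.047 ]
side blue [265.  251.6] 64 [0.4809 0.0029 0.047 ]
['top'] [ 0.5208  0.0815 -0.3008] [-0.3 -0.1  0.2  0.   0.1  0.1 -0.   0. ]
['side'] [ 0.5195  0.0792 -0.2949] [ 0.7 -0.1 -1.  -1.3  0.3  0.9  0.   0.5]
['top', 'side'] [ 0.5202  0.0803 -0.2979] [ 0.6  1.   1.1  1.3  0.6  1.5  0.4  1.3 -0.3 -1.3 -1.9 -2.5 -0.2 -0.5
 -0.4 -0.7]
key pred [0.60907988 0.05303676]
```

View pics/t1.png

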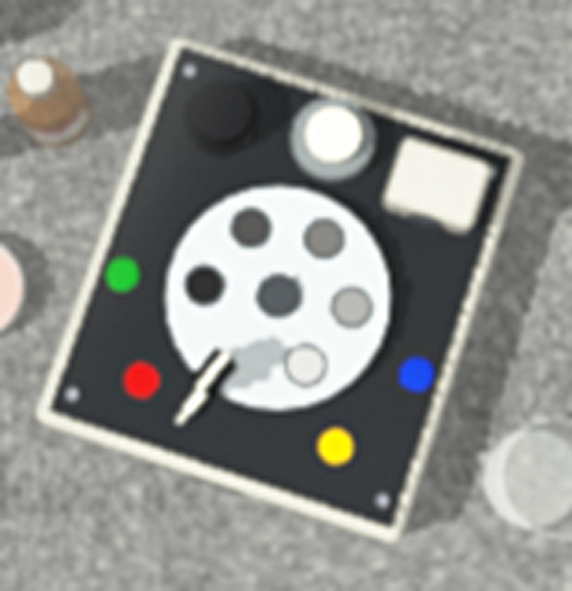

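View pics/s1.png

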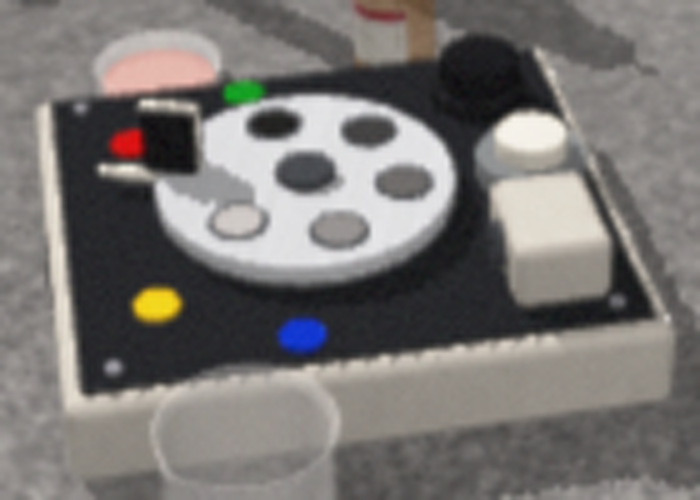

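The crops confirm it. The pointer tip is at crop (180,422), which is about full-image (238.5,254). The tab must go clockwise from there, past red to green. Now I work out the waypoints.

```bash
cat >> h.py <<'E'
from scipy.spatial.transform import Rotation as Ro
AX=np.array([.5202,.0803]);YAW=-.298
def rel(p,z,yawdeg):
    "tool-axis shift mm and tool-z turn deg, to TCP p,z with tool x at world yawdeg"
    s=ctrl.state();r=Ro.from_quat(s['orientation']);d=r.inv().apply(np.r_[p,z]-s['eef_pos'])*1e3
    g=Ro.from_matrix(np.column_stack([[np.cos(a:=np.radians(yawdeg)),np.sin(a),0],[np.sin(a),-np.cos(a),0],[0,0,-1]]))
    return d.round(1),(r.inv()*g).as_rotvec(degrees=True).round(2)
def tip(phi,back,rad=.054):
    a=np.radians(phi);return AX+rad*np.array([np.cos(a),np.sin(a)])-back*np.array([np.sin(a),-np.cos(a)])
E
python3 - <<'E'
from h import *
c=cam('top');d=cam('side')
for c,(u,v) in((c,(180/3.692+189.5,422/3.692+139.5)),(d,(205+100/5,185+168/5))):
    p=onz(c,u,v,.053)[:2]-AX;print(np.hypot(*p),np.degrees(np.arctan2(p[1],p[0])),p)
g=np.degrees(YAW-1.4)+180;print('green dir',g)
phi=139
p=tip(phi,.028);print(p,rel(p,.150,phi-90),rel(p,.091,phi-90))
E
```

```text
0.08522350698039556 142.67411981246636 [-0.06776971  0.05167507]
0.08382404925999865 142.9425218309832 [-0.06689422  0.0505137 ]
green dir 82.71176638678622
[0.46107603 0.09459532] (array([ 470. , -525.6,   93.7]), array([-3.000e-02, -2.000e-02, -3.446e+01])) (array([ 470. , -525.5,  152.7]), array([-3.000e-02, -2.000e-02, -3.446e+01]))
```

Call:
step_arm --pt "31 -35 0 0 0 -2.5 0" --pt "62 -70 0 0 0 -5 0" --pt "94 -105 0 0 0 -7.5 0" --pt "125 -140 0 0 0 -10 0" --pt "156 -175 0 0 0 -12.5 0" --pt "188 -210 0 0 0 -15 0" --pt "219 -245 0 0 0 -17.5 0" --pt "250 -280 0 0 0 -20 0" --pt "282 -315 0 0 0 -22.5 0" --pt "313 -350 0 0 0 -25 0" --squeeze 5

```text
clock: 1.3
eef_pos: [0.3537, -0.1132, 0.244]
orientation: [0.941, 0.339, 0.0, 0.001]
force: [0.9, -1.4, -0.6]
finger_gap: 0.0175
grip_force: 0.0
```

```bash
python3 - <<'E'
from h import *
s=ctrl.state();print(s['clock'],s['eef_pos'],s['finger_gap'],s['force'])
phi=142.8;p=tip(phi,.028);print(p,rel(p,.150,phi-90))
E
```

```text
1.3 [ 0.35373957 -0.1132394   0.24400923] 0.017511366753211112 [ 0.91100212 -1.4419531  -0.57019059]
[0.46025861 0.09064551] (array([212. , -89.3,  94. ]), array([  0.07,  -0.02, -13.18]))
```

Call:
step_arm --pt "35 -15 10 0 0 -2 0" --pt "71 -30 20 0 0 -4 0" --pt "106 -45 30 0 0 -6 0" --pt "141 -60 40 0 0 -9 0" --pt "176 -74 60 0 0 -11 0" --pt "205 -86 75 0 0 -13 0" --pt "212 -89 90 0 0 -13 0" --pt "212 -89 94 0 0 -13 0" --pt "212 -89 94 0 0 -13 0" --pt "212 -89 94 0 0 -13 0"

```text
clock: 2.3
eef_pos: [0.4601, 0.0879, 0.1503]
orientation: [0.897, 0.442, 0.0, 0.0]
force: [1.2, -0.4, 0.4]
finger_gap: 0.0004
grip_force: 0.0
```

```bash
python3 - <<'E'
from h import *
s=ctrl.state();print(s['clock'],s['eef_pos'],s['finger_gap'],s['force'])
phi=142.8;p=tip(phi,.028);print(p,rel(p,.092,phi-90))
for n,b in(('top',(140,300,190,345)),('side',(165,285,185,345))):
    c=cam(n);v0,v1,u0,u1=b;cv2.imwrite(f'pics/{n}2.png',cv2.resize(c['image'][v0:v1,u0:u1,::-1],None,fx=3.7,fy=3.7,interpolation=cv2.INTER_CUBIC))
E
```

```text
2.3 [0.46011088 0.08794999 0.15026036] 0.0003848032089463862 [ 1.17947584 -0.39793311  0.35544134]
[0.46025861 0.09064551] (array([ 2.2, -1.6, 58.3]), array([ 0.03, -0.01, -0.31]))
```

View pics/side2.png

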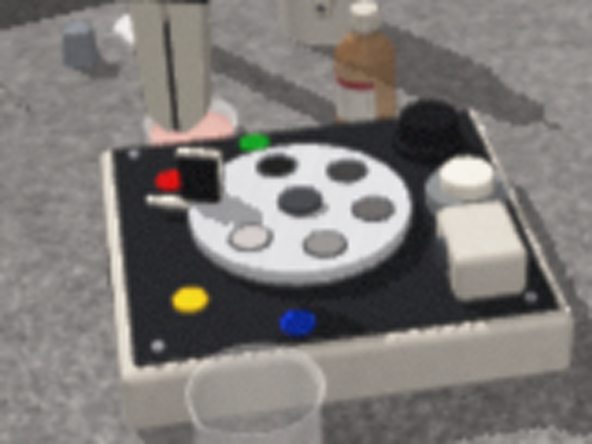

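The side view shows the closed fingers hovering clear above the front of the tab, with tips near crop (180,125). I descend behind the tab, keeping the tips above the disc.

Call:
step_arm --pt "1 -1 12 0 0 0 0" --pt "1 -1 24 0 0 0 0" --pt "1 -1 36 0 0 0 0" --pt "1 -1 46 0 0 0 0" --pt "1 -1 52 0 0 0 0" --pt "1 -1 57 0 0 0 0" --pt "1 -1 57 0 0 0 0" --pt "1 -1 57 0 0 0 0" --pt "1 -1 57 0 0 0 0" --pt "1 -1 57 0 0 0 0"

```text
clock: 3.4
eef_pos: [0.4602, 0.09, 0.093]
orientation: [0.897, 0.443, 0.0, 0.0]
force: [0.1, -0.4, 0.3]
finger_gap: 0.0006
grip_force: 0.0
```

```bash
python3 - <<'E'
from h import *
s=ctrl.state();print(s['clock'],s['eef_pos'],s['finger_gap'],s['force'])
for phi in(142.8,137,131,125,119,113,107,101,95,91,88,82.7):
    p=tip(phi,.0145);print(phi,rel(p,.092,phi-90))
c=cam('side');cv2.imwrite('pics/side3.png',cv2.resize(c['image'][165:285,185:345,::-1],None,fx=3.7,fy=3.7,interpolation=cv2.INTER_CUBIC))
E
```

```text
3.4 [0.46015286 0.09001793 0.09301649] 0.0005986816774702393 [ 0.14478522 -0.38588617  0.32806387]
142.8 (array([14.1, -0.4,  1. ]), array([ 0.04, -0.02, -0.25]))
137 (array([19.6, -1.6,  1. ]), array([ 0.04, -0.03,  5.55]))
131 (array([25.4, -2.2,  1. ]), array([ 0.03, -0.03, 11.55]))
125 (array([31.3, -2.3,  1. ]), array([ 0.03, -0.03, 17.55]))
119 (array([37.1, -1.7,  1. ]), array([ 0.03, -0.03, 23.55]))
113 (array([42.8, -0.6,  1. ]), array([ 0.03, -0.03, 29.55]))
107 (array([48.4,  1.2,  1. ]), array([ 3.000e-02, -4.000e-02,  3.555e+01]))
101 (array([53.8,  3.5,  1. ]), array([ 3.000e-02, -4.000e-02,  4.155e+01]))
95 (array([58.9,  6.4,  1. ]), array([ 2.000e-02, -4.000e-02,  4.755e+01]))
91 (array([62.1,  8.6,  1. ]), array([ 2.000e-02, -4.000e-02,  5.155e+01]))
88 (array([64.4, 10.4,  1.1]), array([ 2.000e-02, -4.000e-02,  5.455e+01]))
82.7 (array([68.2, 13.9,  1.1]), array([ 2.000e-02, -4.000e-02,  5.985e+01]))
```

View pics/side3.png

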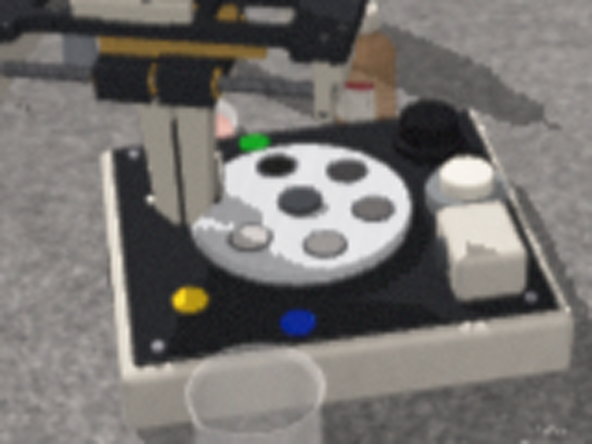

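The fingers now stand just on the yellow-dot side of the tab, tips above the disc. I push gently along the arc.

Call:
step_arm --pt "5 0 0 0 0 0 0" --pt "9 0 0 0 0 0 0" --pt "12 0 0 0 0 0 0" --pt "14 0 0 0 0 0 0" --pt "17 -1 0 0 0 3 0" --pt "20 -2 0 0 0 6 0" --pt "23 -2 0 0 0 9 0" --pt "25.5 -2 0 0 0 11.5 0" --pt "28.5 -2 0 0 0 14.5 0" --pt "31 -2 0 0 0 17.5 0"

```text
clock: 4.45
eef_pos: [0.4761, 0.116, 0.0923]
orientation: [0.954, 0.3, -0.001, -0.0]
force: [-1.5, 0.4, 0.6]
finger_gap: 0.0003
grip_force: 1.1
```

```bash
python3 - <<'E'
from h import *
s=ctrl.state();print(s['clock'],s['eef_pos'],s['finger_gap'],s['force'])
for phi in(125,119,113,107,101,95,91,88):
    p=tip(phi,.0145);print(phi,rel(p,.092,phi-90))
E
```

```text
4.45 [0.47612857 0.11598305 0.09232453] 0.0003369621745779273 [-1.5443826   0.4156379   0.60535942]
125 (array([1.1, 0.5, 0.3]), array([-0.07,  0.12, -0.06]))
119 (array([ 6.9, -0.7,  0.3]), array([-0.06,  0.13,  5.94]))
113 (array([12.7, -1.3,  0.3]), array([-0.06,  0.13, 11.94]))
107 (array([18.5, -1.3,  0.3]), array([-0.05,  0.13, 17.94]))
101 (array([24.4, -0.7,  0.3]), array([-0.04,  0.14, 23.94]))
95 (array([30.1,  0.5,  0.3]), array([-0.04,  0.14, 29.94]))
91 (array([33.8,  1.6,  0.3]), array([-3.000e-02,  1.400e-01,  3.394e+01]))
88 (array([36.6,  2.6,  0.2]), array([-3.000e-02,  1.400e-01,  3.694e+01]))
```

Call:
step_arm --pt "3 0 0 0 0 3 0" --pt "7 0 0 0 0 6 0" --pt "10 -1 0 0 0 9 0" --pt "13 -1 0 0 0 12 0" --pt "16 -1 0 0 0 15 0" --pt "19 -1 0 0 0 18 0" --pt "22 -1 0 0 0 21 0" --pt "24.5 -1 0 0 0 24 0" --pt "27 0 0 0 0 27 0" --pt "27 0 0 0 0 27 0"

```text
clock: 5.45
eef_pos: [0.4985, 0.1317, 0.0922]
orientation: [0.998, 0.07, -0.001, -0.0]
force: [-2.3, 0.4, -0.7]
finger_gap: 0.0004
grip_force: 0.9
```

```bash
python3 - <<'E'
from h import *
s=ctrl.state();print(s['clock'],s['eef_pos'],s['finger_gap'],s['force'])
for phi in(98,95,91,88,82.7):
    p=tip(phi,.0145);print(phi,rel(p,.092,phi-90))
T=cam('top');S=cam('side')
a=cv2.resize(T['image'][165:265,190:290,::-1],(400,600//1-200),interpolation=cv2.INTER_CUBIC);b=cv2.resize(S['image'][165:265,205:305,::-1],(400,400),interpolation=cv2.INTER_CUBIC)
cv2.imwrite('pics/both4.png',np.hstack([a,b]))
E
```

```text
5.45 [0.49851352 0.13167584 0.09217163] 0.00039455348759637063 [-2.25068714  0.41472753 -0.66862397]
98 (array([-0.2, -0.1,  0.2]), array([-0.03,  0.11,  0.03]))
95 (array([ 2.7, -0.8,  0.2]), array([-0.03,  0.11,  3.03]))
91 (array([ 6.5, -1.5,  0.2]), array([-0.02,  0.11,  7.03]))
88 (array([ 9.4, -1.8,  0.2]), array([-0.02,  0.11, 10.03]))
82.7 (array([14.6, -2. ,  0.1]), array([-1.000e-02,  1.100e-01,  1.533e+01]))
```

View pics/both4.png

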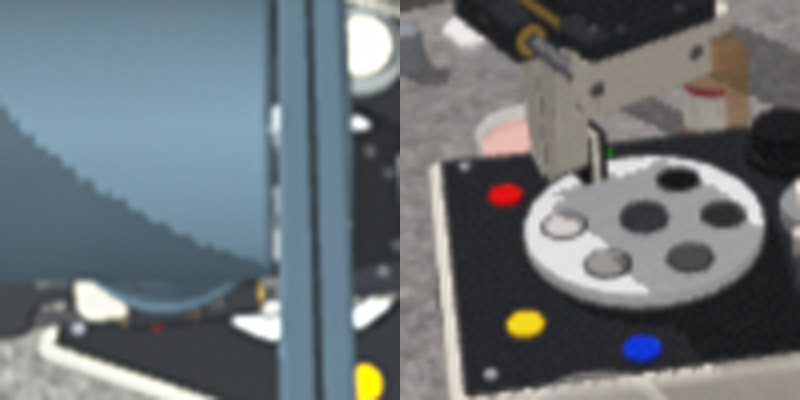

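The top view is blocked by the arm. The side view shows the tab edge-on at (597,160) of the pair, nearly at the green dot. I push on to about 1° short, back off and lift.

Call:
step_arm --pt "3 -1 0 0 0 3 0" --pt "5 -1 0 0 0 5.5 0" --pt "8 -2 0 0 0 8 0" --pt "10 -2 0 0 0 10.5 0" --pt "12 -2 0 0 0 13 0" --pt "13.5 -2 0 0 0 14.3 0" --pt "13.5 -2 0 0 0 14.3 0" --pt "13.5 -2 0 0 0 14.3 0" --pt "5 -2 0 0 0 14.3 0" --pt "-5 -2 0 0 0 14.3 0"

```text
clock: 6.55
eef_pos: [0.4944, 0.1322, 0.093]
orientation: [0.999, -0.054, 0.001, 0.0]
force: [-0.1, -0.6, 0.3]
finger_gap: 0.0006
grip_force: 0.0
```

Call:
step_arm --pt "-6 0 0 0 0 0 0" --pt "-8 0 -15 0 0 0 0" --pt "-10 0 -40 0 0 0 0" --pt "-20 20 -80 0 0 0 0" --pt "-45 50 -100 0 0 0 0" --pt "-70 90 -110 0 0 0 0" --pt "-90 130 -110 0 0 0 0" --pt "-100 170 -110 0 0 0 0" --pt "-100 210 -110 0 0 0 0" --pt "-100 220 -110 0 0 0 0"

```text
clock: 7.55
eef_pos: [0.3701, -0.0782, 0.2033]
orientation: [0.998, -0.056, 0.001, 0.001]
force: [-0.1, -0.1, 0.1]
finger_gap: 0.0006
grip_force: 0.0
```

```bash
python3 - <<'E'
from h import *
s=ctrl.state();print(s['clock'],s['eef_pos'],s['finger_gap'],s['force'])
T=cam('top');S=cam('side')
a=cv2.resize(T['image'][165:265,190:290,::-1],(400,400),interpolation=cv2.INTER_CUBIC);b=cv2.resize(S['image'][165:265,205:305,::-1],(400,400),interpolation=cv2.INTER_CUBIC)
cv2.imwrite('pics/both5.png',np.hstack([a,b]))
E
```

```text
7.55 [ 0.37005858 -0.07818301  0.20326402] 0.0006255527033711977 [-0.05075926 -0.10228916  0.1494886 ]
```

View pics/both5.png

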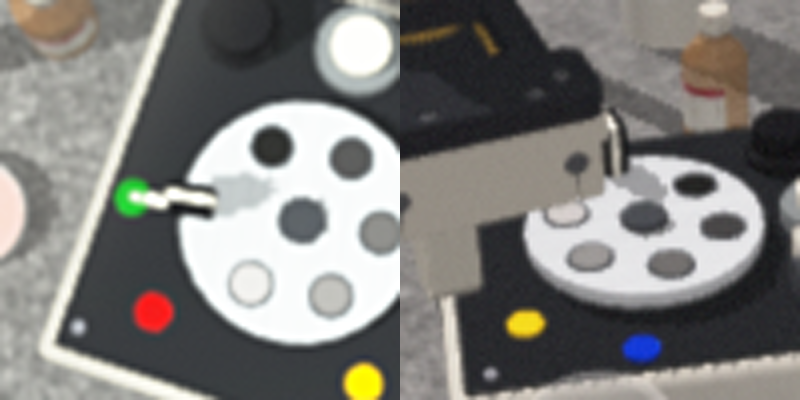

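In the top view the tip, at crop (131,197), lies on the green dot's centre. Now I locate the key.

```bash
python3 - <<'E'
from h import *
for n,box in(('top',(268,162,296,190)),('side',(295,195,330,222))):
    c=cam(n);b=blobs(c,(0,0,225 if n=='top' else 185),(180,60,255),box,10)
    for q,a in b:print(n,q,a,onz(c,*q,.067))
k=AX+.093*np.array([np.cos(YAW),np.sin(YAW)]);print(k,rel(k,.150,-7),rel(k,.092,-7)); print(ctrl.state()['clock'])
E
```

```text
top [279.59217877 175.87709497] 179 [0.60893828 0.05436789 0.067     ]
side [310.52525253 211.52525253] 99 [0.60666704 0.04963256 0.067     ]
side [313.65384615 220.61538462] 26 [0.59560901 0.0194545  0.067     ]
[0.60910108 0.05299437] (array([ 223.2, -152.8,   52.7]), array([-0.04, -0.  ,  0.71])) (array([ 223.2, -152.8,  110.7]), array([-0.04, -0.  ,  0.71]))
7.75
```

Call:
step_arm --pt "36 -25 0 0 0 0 0" --pt "72 -50 0 0 0 0 0" --pt "108 -75 0 0 0 0 0" --pt "144 -100 0 0 0 0 0" --pt "180 -125 10 0 0 0 0" --pt "210 -144 20 0 0 0 0" --pt "223 -153 50 0 0 0 0" --pt "223 -153 80 0 0 0 0" --pt "223 -153 100 0 0 0 0" --pt "223 -153 105 0 0 0 0"

```text
clock: 8.75
eef_pos: [0.6066, 0.0554, 0.0943]
orientation: [0.999, -0.053, -0.003, -0.0]
force: [0.5, -0.1, 0.5]
finger_gap: 0.0002
grip_force: 0.0
```

Call:
step_arm --pt "0 0 0 0 0 0 0" --pt "0 0 1 0 0 0 0" --pt "0 0 2 0 0 0 0" --pt "0 0 3 0 0 0 0" --pt "0 0 4 0 0 0 0" --pt "0 0 5 0 0 0 0" --pt "0 0 6 0 0 0 0" --pt "0 0 7 0 0 0 0" --pt "0 0 8 0 0 0 0" --pt "0 0 8 0 0 0 0"

```text
clock: 9.75
eef_pos: [0.6091, 0.0524, 0.0897]
orientation: [0.999, -0.055, 0.0, 0.0]
force: [0.1, -0.2, 3.0]
finger_gap: 0.0004
grip_force: 1.1
```

```bash
python3 - <<'E'
from h import *
k=np.array([.609,.053]);s=ctrl.state();print(s['eef_pos'],s['force'],rel(k,.086,-7))
E
```

```text
[0.60909021 0.05244358 0.08973925] [ 0.07747945 -0.24744868  3.03652108] (array([-0.2, -0.5,  3.7]), array([ 0.01, -0.02,  0.74]))
```

Call:
step_arm --pt "0 0 1 0 0 0 0" --pt "0 0 1.5 0 0 0 0" --pt "0 0 2 0 0 0 0" --pt "0 0 2.5 0 0 0 0" --pt "0 0 3 0 0 0 0" --pt "0 0 3.5 0 0 0 0" --pt "0 0 4 0 0 0 0" --pt "0 0 4.5 0 0 0 0" --pt "0 0 4.5 0 0 0 0" --pt "0 0 4.5 0 0 0 0"

```text
clock: 10.75
eef_pos: [0.6091, 0.0525, 0.0862]
orientation: [0.999, -0.055, 0.0, 0.0]
force: [-3.1, -2.3, 9.4]
finger_gap: 0.0002
grip_force: 4.8
```

```bash
python3 - <<'E'
from h import *
s=ctrl.state();print(s['eef_pos'],s['force'],s['clock'])
E
```

```text
[0.60907827 0.05247747 0.08619968] [-3.07862162 -2.29955179  9.35611545] 10.75
```

The force is 9.4 N, above the 4 N spring, with the tip at 61 mm, so the key is at its stop. I press a touch more to be sure, then release and withdraw.

Call:
step_arm --pt "0 0 0.5 0 0 0 0" --pt "0 0 1 0 0 0 0" --pt "0 0 1 0 0 0 0" --pt "0 0 1 0 0 0 0" --pt "0 0 1 0 0 0 0" --pt "0 0 1 0 0 0 0" --pt "0 0 1 0 0 0 0" --pt "0 0 1 0 0 0 0" --pt "0 0 1 0 0 0 0" --pt "0 0 1 0 0 0 0"

```text
clock: 11.75
eef_pos: [0.6091, 0.0525, 0.0861]
orientation: [0.999, -0.055, 0.001, 0.0]
force: [-4.3, -1.8, 14.8]
finger_gap: 0.0006
grip_force: 7.5
```

Call:
step_arm --pt "0 0 -3 0 0 0 0" --pt "0 0 -8 0 0 0 0" --pt "0 0 -15 0 0 0 0" --pt "0 0 -30 0 0 0 0" --pt "0 0 -60 0 0 0 0" --pt "0 0 -100 0 0 0 0" --pt "-30 30 -120 0 0 0 0" --pt "-60 60 -125 0 0 0 0" --pt "-90 90 -125 0 0 0 0" --pt "-120 120 -125 0 0 0 0"

```text
clock: 12.75
eef_pos: [0.4752, -0.0539, 0.2094]
orientation: [0.999, -0.054, 0.0, -0.0]
force: [0.7, -1.5, -0.2]
finger_gap: 0.0001
grip_force: 0.0
```

Call:
step_arm --pt "-25 25 0 0 0 0 0" --pt "-50 50 0 0 0 0 0" --pt "-75 75 0 0 0 0 0" --pt "-100 100 0 0 0 0 0" --pt "-120 130 0 0 0 0 0" --pt "-120 150 0 0 0 0 0" --pt "-120 150 0 0 0 0 0" --pt "-120 150 0 0 0 0 0" --pt "-120 150 0 0 0 0 0" --pt "-120 150 0 0 0 0 0"

```text
clock: 13.75
eef_pos: [0.3412, -0.1886, 0.209]
orientation: [0.999, -0.054, -0.0, -0.0]
force: [1.1, -0.4, 0.3]
finger_gap: 0.0005
grip_force: 0.0
```

```bash
python3 - <<'E'
from h import *
T=cam('top');S=cam('side')
a=cv2.resize(T['image'][140:280,160:360,::-1],(571,400),interpolation=cv2.INTER_CUBIC)
cv2.imwrite('pics/end.png',a)
s=ctrl.state();print(s['eef_pos'],s['force'],s['clock'])
E
```

```text
[ 0.34122375 -0.18881321  0.2090722 ] [ 0.3071596  -0.39501673  0.05170156] 13.85
```

View pics/end.png

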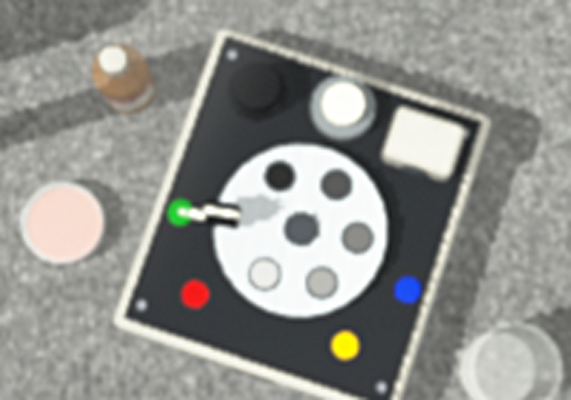

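The pointer tip, at (181,212), is still on the green dot. The key is up and the dish, bottle and beaker have not moved. I hand it in.

```bash
python3 -c "from workcell import ctrl;print(ctrl.sign_off())"
```

```text
the job is handed in; nothing more can be done
None
```

The pointer was pushed to the green dot, the read key pressed to its stop and released, and the job handed in at about 14 s with the dish, bottle and beaker left where they stood.

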